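Close the spindle bearing and hold its cap down

TASK

First turn the spindle's orange speed knob on the grey control box anticlockwise to its end stop (off). Then take the larger, green bearing cap, set it over the open bearing of the green spindle stand so that its two holes go onto the two dowels (either way round), and press it down against the spring pins until it sits flush on the lower half; finish while still holding it pressed down, without letting go. Leave everything else on the bench where it is.

Things in the scene. Friction and masses are not known exactly. Their poses are not given: they have to be found in the camera images.
- speed (a joint): Angle of the orange speed knob, rad: 0 = off, the anticlockwise end stop (seen from above); grows clockwise up to 4.7. It starts between 0.7 and 1.6, has light friction (about 0.04 N m) and stays where it is left.
- speed_grip (a point): On the speed knob's vertical axis, at grip height, 94 mm above the bench. The knob is an upright bar 42 mm long (along this x axis, which turns with it), 14 mm wide (y), 32 mm tall, its top 7 mm above this point, on a 44 mm disc on a grey control box 120 x 150 x 55 mm, fixed to the bench but placed and turned differently each time.
- cap_grip (a point): Centre of the grip lug of the larger, green, loose bearing cap, 54 mm above the cap's flat underside. Cap: 124 mm long (x), 36 mm thick (y) with flat full-height sides. The lug is 36 x 36 mm and rises 12 mm above this point; the arch below it is 36 mm thick too: grip across y. It starts upright, flat on the bench, near the small blue cap.
- cap: The whole green cap, about 0.3 kg; origin at the centre of its underside, axes as cap_grip. Each end has a 22 mm high foot with an upright through hole of 13.5 mm diameter, at x = -46 and +46 mm. The arch between is open below and clears the bearing by 3 mm or more. The same either way round.
- seat (a point): Centre of the flat split face of the open lower bearing half on the green spindle stand, 70 mm above the bench. Two upright steel dowels at x = -46 and +46 mm: 12 mm diameter, 16 mm high, the last 8 mm tapering to 6 mm. With the cap home, cap_grip is 54 mm straight above this point and their x axes are parallel, either way round.
- pins (a point): 4 mm above point seat: the tops of two brass spring pins at x = -34.5 and +34.5 mm, sticking 4 mm out of the split face. They carry the loose cap 3 to 4 mm above the face; about 10 to 13 N of downward push on the cap brings it flush on the face, a rigid stop; let go, it rises again.
- stand: The whole spindle stand, fixed, but placed and turned differently each time; origin on the bench below seat, same axes. Base plate 160 mm wide (x), y = -60 to +270 mm. A 52 mm bearing stands 26 mm above the split face in its middle, on a 20 mm shaft along y, from y = -35 mm. At y = +140 mm a second, closed bearing, 136 mm high, then a pulley.
- small_cap_mid (a point): Bystander: middle of a smaller, blue cap (93 mm long, 36 mm thick, 57 mm high) of another bearing; this point is 30 mm above the bench. Leave it alone.
- wrench_grip (a point): Bystander: handle of a steel wrench about 180 mm long, lying near the robot.
- brush_grip (a point): Bystander: handle of a hand brush about 200 mm long, lying on the left side of the bench.
- oil_mid (a point): Bystander: middle of an upright yellow oil bottle, 52 mm in diameter, 150 mm high.
- jar_mid (a point): Bystander: middle of an amber glass jar, 70 mm in diameter, 90 mm high.
- blank_mid (a point): Bystander: middle of a round wooden bowl blank, 160 mm in diameter, 45 mm thick.
- bowl_rim (a point): Bystander: centre of the mouth of a wooden bowl, 130 mm in diameter, 50 mm high.
Mind the look-alikes: they are no part of the job. Leave any pink or white look-alike of the part that bears speed alone. Several things have the shape of the cap; the one meant has the colours described above.

How it is judged:
On the way, in this order (a step that is already met when the one before it is completed fails the run):
1. the speed knob is at its anticlockwise end stop (value of joint speed below 0.06 rad), for 0.2 s.
2. the green cap is on the dowels, pressed flush (z of cap_grip in the frame of seat below 0.0555 m and horizontal distance between cap_grip and seat below 0.003 m and angle between the x axis of cap_grip and the x axis of seat, either way round below 0.04 rad and angle between cap_grip's own z axis and vertical below 0.04 rad and contact force between cap and stand above 8 N and contact force between the fingers and cap above 2 N), for 0.3 s.
At the end, for the whole second after the job is handed in: The speed knob is within 0.06 rad of its off stop; the green cap sits on both dowels within 1.5 mm of flush on the lower half, within 3 mm of centre, parallel and level to 0.04 rad, bearing on it with more than 8 N, and the fingers are still holding or pressing it (all of step 2 and value of joint speed below 0.06 rad); the arm keeps its last pose, push and grip.
It fails at once if the green cap is taken away before the knob is off (value of joint speed above 0.1 rad and distance of cap_grip from where it was at the start of the episode above 0.04 m).
It fails at once if another thing on the bench is moved by more than 3 cm (distance of any of small_cap_mid, wrench_grip, brush_grip, oil_mid, jar_mid, blank_mid, bowl_rim from where it was at the start of the episode above 0.03 m).
It also fails if it takes over 70 s, if anything falls off the work surface, if the arm or the gripper's body presses on something with over 40 N, if the wrist force passes 120 N, or if a joint passes its speed limit or range.

ROBOT

A 6-joint arm with a two-finger parallel gripper is mounted at the origin on the work surface. World frame = base frame: x ahead of the robot, y to its left, z up, the work surface at z = 0. Lengths are in m, angles in rad, forces in N, time in s.
With the tool pointing down it reaches from about 0.4 to 0.825 m from the base axis. Payload 7 kg.
Tool frame: the origin (TCP) lies midway between the tips of the shut fingers; the grasp point (between the pads) lies 19 mm behind it; z points along the fingers, y is the line along which they close (so a half turn about z gives the same grasp; the last joint's range is limited). The gripper opens to 88 mm and grips with 3 to 60 N. Pads are 19 mm wide; open, the fingers measure 130 mm over their backs; the gripper's body (78 mm by 193 mm) begins 47 mm behind the grasp point.
Start: joints at [1.459, 0.359, 0.012, 0, -1.224, -0.288], TCP at [0.263, 0.622, 0.227] pointing down, gripper open.
Joint ranges: [-3.07, 3.07], [-1.43, 2.12], [-1.02, 1.25], [-3.03, 1.67], [-3.05, -0], [-3.03, 3.03]. Speed limits (rad/s): [2.39, 2.39, 3.01, 3.14, 3.14, 3.14].

INTERFACE

Orientations are given as [roll, pitch, yaw] about the fixed x, y, z axes, in that order (R = Rz(yaw) Ry(pitch) Rx(roll)).
In Python, from station import telemetry, eyes, ticket, recognise, trace gives the robot as it stands. The module is installed in compiled form; this text tells all that it offers.
- The arm moves only by the tool servo_tool, never from a script. Its argument "series" is a list that holds one entry, the list of rows, each a list of 4 numbers: the shift along the tool's x, y, z in mm, then the turn about the tool's z in rad. In form: [[[x, y, z, roll], ...]]. A call has exactly 10 rows; each row shifts and turns the commanded pose from where the row before left it, along the tool's axes as they then stand; what a row does not reach is not made up. A row lasts 1/12 s, in which the tool goes at most 41.7 mm and 7.16 degrees, less where a joint would pass 70% of its speed; a pose out of reach is approached as far as the arm can. A call is refused whole if a number of a shift passes 41.7 or a number of a turn 0.125, either way. A call with a gripper value outside its range is refused whole. "claw" is the gripper's target within -1 to 1 (shut at 1, half-way at 0, fully open at -1), set as the call begins (left out, the last holds). The fingers move at their own pace and stop on an object; "grip_force" is the grip in N (left out, the last holds). Time passes only in rows, so rows that do not move let the fingers close, or fill a call up. It gives the time, the measured TCP pose, the force, the opening and the grip force at its end, in the units of the state.
- telemetry.get_state(): the state, without advancing time (a new reading comes with each control period).
- eyes.grab_frame(name): name is "side" or "top" or "wrist"; returns the picture (384x512x3 uint8, red, green, blue); there is no depth.
- eyes.calibration(name): a dict with "mtx" (3x3 intrinsics, pixels), "rvec" (rotation vector, rad) and "tvec" (3), from world to camera coordinates, as OpenCV has them. Camera axes: x right, y down, z forward; pixel columns grow to the right and rows downward; lengths in m; the calibration is good to about 2 mm. A picture is of the moment at which its call begins: read the wrist's pose just before it. calibration takes no time and is no camera call; for the wrist camera it gives the pose at the moment of the call.
- ticket.job_done(): hands the job in; it is judged then, once.
Trained networks look in the newest picture that a camera, given by its name, has taken for a name from the list of things; names that differ only in an ending like _2 or _b are one class to them, and where a whole thing is asked for, a point or a joint stands for the part that bears it (a point fixed in the world has none). Each returns a list of dicts, best first, with "conf" (0 to 1); they miss things now and then, are a little off and sometimes report something else, mostly with a low value. They report only what shows in the picture. A call takes as long as a camera call. They do not tell look-alikes from the thing itself.
- recognise(camera, name): "position" ([x, y, z] in m, in world coordinates, good to about 4 mm: the middle of the surface that is visible of it).
- trace(camera, name): "mask" (384x512 bool, what is visible of it).
The state is a dict: "t": time; "q": joint angles; "qd": joint speeds; "joint_efforts": joint torques, N m; "eef_pos": TCP position; "ee_rot": TCP orientation; "force": force on the tool from outside, world axes, zero at the start; "moment": the same for the moment, N m; "width": finger opening in m; "gripper_force": force on a finger pad.
Only numpy, scipy, OpenCV 4.12 (cv2) and the standard library are available. Lean on these libraries where they do the work, as an engineer would, in place of code of your own. Each camera call takes 0.05 s, during which the arm holds its last target. There are 200 camera calls.

## Working session

There is one attempt and no reset: what is moved stays moved. The work goes in short steps, Python scripts to look and compute and a tool call to move; the robot and the scene stay as the last step left them, time stands still between calls to the robot, and variables do not carry over. Pictures are saved under pics/ and viewed, at most 10 in all, crops included, and the job is handed in when it is done.

Besides the shell and the picture viewer there is one more tool, called after "Emit:" in YAML: its name, and indented under it one key for each argument. servo_tool: Moves the arm, as the interface text tells. Its arguments: {"type":"object","properties":{"series":{"type":"array"},"claw":{"type":"number"},"grip_force":{"type":"number"}},"required":["series"]}

```bash
mkdir -p pics
cat > h.py <<'E'
import numpy as np, cv2
from station import telemetry, eyes, ticket, recognise, trace
def cal(n):
    c=eyes.calibration(n); R=cv2.Rodrigues(np.array(c["rvec"],float))[0]
    return np.array(c["mtx"],float),R,np.array(c["tvec"],float).ravel()
def ray(c,uv,z):
    K,R,t=c; d=R.T@np.linalg.inv(K)@np.array([uv[0],uv[1],1.]); o=-R.T@t
    return o+d*(z-o[2])/d[2]
def proj(c,p):
    K,R,t=c; q=K@(R@np.array(p,float)+t); return q[:2]/q[2]
def save(n,f,crop=None,s=1):
    im=eyes.grab_frame(n); 
    o=im if crop is None else im[crop[1]:crop[3],crop[0]:crop[2]]
    cv2.imwrite(f"pics/{f}.png",cv2.resize(o,None,fx=s,fy=s,interpolation=cv2.INTER_CUBIC)[...,::-1]); return im
E
python3 - <<'E'
from h import *
np.set_printoptions(precision=4,suppress=True)
s=telemetry.get_state(); print(s)
a=save("top","top"); b=save("side","side")
cv2.imwrite("pics/both.png",np.hstack([a,b])[...,::-1]); 
np.save("top.npy",a);np.save("side.npy",b)
for c in("top","side"):
    K,R,t=cal(c); print(c,-R.T@t,K[0,0])
    for n in("speed","speed_grip","cap","cap_grip","stand","seat","pins","small_cap_mid"):
        print(n,[(np.round(d["position"],3),round(d["conf"],2)) for d in recognise(c,n)][:4])
E
```

```text
{'t': 0.0, 'q': array([ 1.4591,  0.3594,  0.0111, -0.0003, -1.2241, -0.2881]), 'qd': array([ 0.0009, -0.0005, -0.001 ,  0.0025, -0.0002,  0.0012]), 'joint_efforts': array([ -0.0023, -58.2717,  29.3044,   6.9974,   0.0068,  -0.0002]), 'eef_pos': array([0.2626, 0.6213, 0.2256]), 'ee_rot': array([ 3.14  , -0.0001, -0.3999]), 'force': array([-0.2685, -0.181 , -0.3578]), 'moment': array([ 0.0016,  0.0036, -0.0193]), 'gripper_force': 0.0, 'width': 0.08798411035762053}
top [ 0.4419 -0.0561  1.7248] 439.350653496853
speed [(array([ 0.509, -0.367,  0.07 ]), 0.62), (array([0.523, 0.21 , 0.012]), 0.55), (array([0.803, 0.031, 0.074]), 0.5), (array([ 0.713, -0.37 ,  0.049]), 0.42)]
speed_grip [(array([ 0.341, -0.534,  0.078]), 0.56), (array([0.802, 0.032, 0.069]), 0.44)]
cap [(array([ 0.326, -0.212,  0.035]), 0.83), (array([ 0.649, -0.148,  0.027]), 0.71)]
cap_grip [(array([ 0.33 , -0.213,  0.028]), 0.86), (array([ 0.648, -0.15 ,  0.028]), 0.85), (array([0.524, 0.215, 0.012]), 0.72)]
stand [(array([0.518, 0.214, 0.011]), 0.67)]
seat [(array([0.524, 0.216, 0.013]), 0.89)]
pins [(array([0.518, 0.21
[... 329 characters left out ...]
]
speed_grip [(array([ 0.507, -0.373,  0.085]), 0.65), (array([0.803, 0.03 , 0.084]), 0.62), (array([ 0.338, -0.544,  0.082]), 0.46), (array([0.26 , 0.337, 0.029]), 0.33)]
cap [(array([ 0.321, -0.234,  0.031]), 0.92), (array([ 0.643, -0.156,  0.029]), 0.59)]
cap_grip [(array([ 0.638, -0.156,  0.028]), 0.8), (array([ 0.318, -0.235,  0.029]), 0.64), (array([ 0.748, -0.204,  0.087]), 0.6)]
stand [(array([0.507, 0.207, 0.042]), 0.89)]
seat [(array([0.516, 0.206, 0.041]), 0.65), (array([ 0.505, -0.375,  0.084]), 0.3)]
pins [(array([0.512, 0.203, 0.034]), 0.74), (array([ 0.638, -0.159,  0.028]), 0.58)]
small_cap_mid [(array([ 0.466, -0.142,  0.022]), 0.63), (array([ 0.501, -0.375,  0.083]), 0.19)]
```

View pics/top.png

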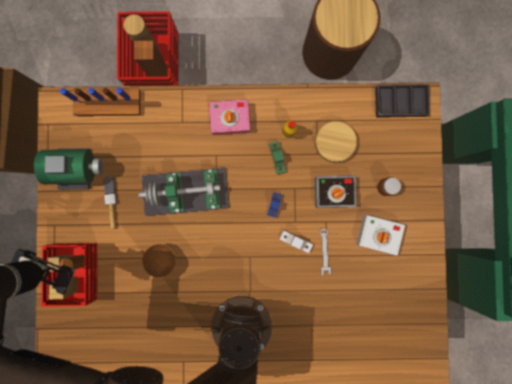

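View pics/side.png

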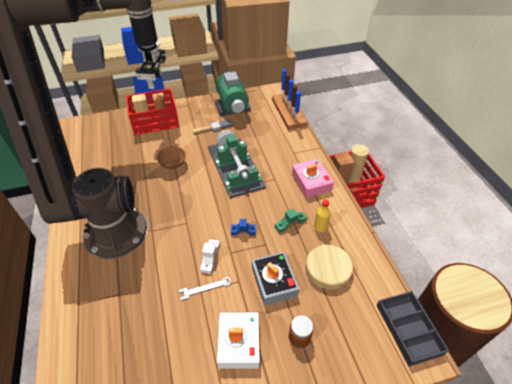

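The top image shows three control boxes: pink (231,116), grey (336,192) and white (382,235). The grey one fits the description. There are three loose caps: green (278,157), blue (274,204) and white (296,241). The green one, beside the blue cap, is the one meant. The stand's open bearing is its right-hand one, at about (207,188), with the pulley at the left end. I'll confirm this in a crop and measure.

```bash
cat > m.py <<'E'
from h import *
np.set_printoptions(precision=4,suppress=True)
def orange(im):
    h=cv2.cvtColor(im,cv2.COLOR_RGB2HSV); return ((h[...,0]>4)&(h[...,0]<20)&(h[...,1]>170)&(h[...,2]>130)).astype(np.uint8)
def green(im):
    h=cv2.cvtColor(im,cv2.COLOR_RGB2HSV); return ((h[...,0]>55)&(h[...,0]<85)&(h[...,1]>90)).astype(np.uint8)
def rect(c,mask,z,roi):
    m=np.zeros_like(mask); x0,y0,x1,y1=roi; m[y0:y1,x0:x1]=mask[y0:y1,x0:x1]
    n,l,st,_=cv2.connectedComponentsWithStats(m)
    i=1+np.argmax(st[1:,4]); v,u=np.nonzero(l==i)
    P=np.array([ray(c,(a,b),z)[:2] for a,b in zip(u,v)],np.float32)
    ctr,wh,ang=cv2.minAreaRect(P); ev,V=np.linalg.eigh(np.cov(P.T))
    return dict(px=(u.mean(),v.mean()),n=len(u),mean=P.mean(0),ctr=np.array(ctr),wh=np.array(wh),ang=ang,axis=np.degrees(np.arctan2(V[1,1],V[0,1])))
E
python3 - <<'E'
from m import *
a=np.load("top.npy");b=np.load("side.npy")
print(rect(cal("top"),orange(a),.101,(315,175,358,208)))
print(rect(cal("top"),green(a),.04,(262,138,295,178)))
print(rect(cal("side"),orange(b),.09,(255,255,300,302)))
z=lambda im,r:cv2.resize(im[r[1]:r[3],r[0]:r[2]],(400,300),interpolation=cv2.INTER_CUBIC)
o=np.vstack([np.hstack([z(a,(300,165,364,213)),z(a,(246,136,310,184))]),np.hstack([z(a,(136,155,236,230)),z(b,(200,120,280,200))])])
cv2.imwrite("pics/crop.png",o[...,::-1])
E
```

```text
{'px': (np.float64(337.08), np.float64(192.81333333333333)), 'n': 75, 'mean': array([ 0.5052, -0.3633], dtype=float32), 'ctr': array([ 0.5045, -0.3631]), 'wh': array([0.0371, 0.0296]), 'ang': 89.2393569946289, 'axis': np.float64(100.66756297491872)}
{'px': (np.float64(277.4074074074074), np.float64(155.57407407407408)), 'n': 54, 'mean': array([ 0.6542, -0.1482], dtype=float32), 'ctr': array([ 0.6544, -0.1482]), 'wh': array([0.0319, 0.0249]), 'ang': 10.584762573242188, 'axis': np.float64(-151.13367012282185)}
{'px': (np.float64(272.0253164556962), np.float64(272.54430379746833)), 'n': 79, 'mean': array([ 0.502 , -0.3832], dtype=float32), 'ctr': array([ 0.5046, -0.3801]), 'wh': array([0.0401, 0.0291]), 'ang': 72.67791748046875, 'axis': np.float64(108.61095917638852)}
```

View pics/crop.png

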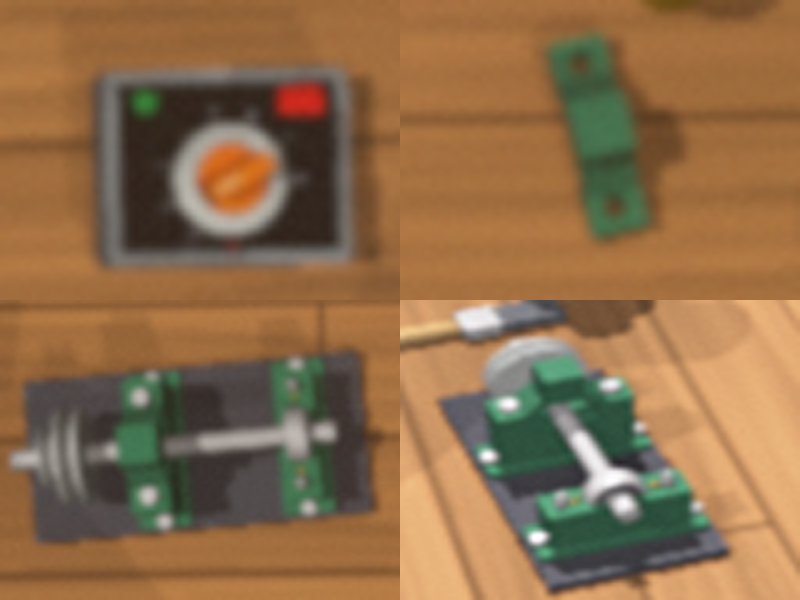

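The crop confirms it. The grey box carries the orange knob, with its bar running up-right. The green cap's lug and two holes are visible, and the open bearing with its two dowels is at the stand's right end. Moving over.

Emit:
servo_tool:
  series:
    - [[29, 29, 0, 0], [29, 29, 0, 0], [29, 29, 0, 0], [29, 29, 0, 0], [29, 29, 0, 0], [29, 29, 0, 0], [29, 29, 0, 0], [29, 29, 0, 0], [29, 29, 0, 0], [29, 29, 0, 0]]
  claw: -1

```text
t: 1.73
eef_pos: [0.4173, 0.2399, 0.227]
ee_rot: [-3.141, -0.0, -0.399]
force: [0.7, 0.2, 0.2]
width: 0.0874
gripper_force: 0.0
```

Run:
```python
from m import *
s=telemetry.get_state(); print(s["eef_pos"],s["ee_rot"],s["q"])
c=cal("wrist"); K,R,t=c; print("cam",-R.T@t,"fwd",R[2],"K",K[0,0]); 
for p in ([.52,.13,.07],[.52,.27,.1],[.65,-.15,.06]): print(proj(c,p))
```

```text
[0.4173 0.2399 0.227 ] [-3.1405 -0.0003 -0.3993] [ 0.9317  0.0339 -0.4002  0.0001 -1.1356  0.2398]
cam [0.4865 0.2092 0.3843] fwd [-0.2602  0.1105 -0.9592] K 281.8828460354412
[312.9295  44.054 ]
[181.6155 100.214 ]
[ 582.3457 -265.3536]
```

Emit:
servo_tool:
  series:
    - [[24, 23, 0, 0], [24, 23, 0, 0], [24, 23, 0, 0], [24, 23, 0, 0], [0, 0, 0, 0], [0, 0, 0, 0], [0, 0, 0, 0], [0, 0, 0, 0], [0, 0, 0, 0], [0, 0, 0, 0]]

```text
t: 2.57
eef_pos: [0.4694, 0.1205, 0.2266]
ee_rot: [-3.141, -0.0, -0.398]
force: [-0.4, 0.4, -1.0]
width: 0.0875
gripper_force: 0.0
```

Run:
```python
from m import *
s=telemetry.get_state(); print(s["eef_pos"],s["ee_rot"])
c=cal("wrist"); np.savez("w1.npz",K=c[0],R=c[1],t=c[2]); im=save("wrist","w1",None,1.5); np.save("w1.npy",im)
```

```text
[0.4694 0.1205 0.2266] [-3.1415 -0.0001 -0.3981]
```

View pics/w1.png

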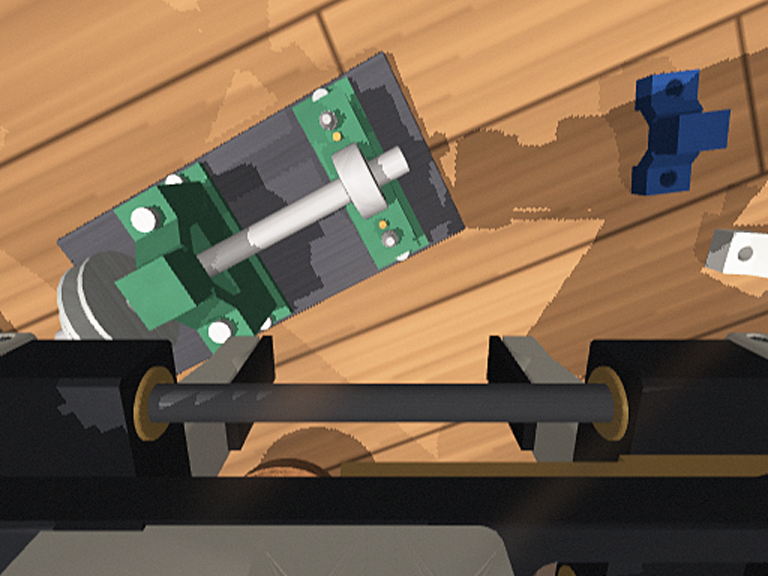

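The wrist view shows both dowel tops at (326,117) and (389,240), and the brass pins at (337,136) and (383,224), in the 1.5x picture.

Run:
```python
from m import *
w=np.load("w1.npz"); c=(w["K"],w["R"],w["t"])
for z,a,b in((.086,(326,117),(389,240)),(.074,(337,136),(383,224))):
    A,B=[ray(c,np.array(p)/1.5,z) for p in(a,b)]; d=A-B
    print((A+B)/2,np.linalg.norm(d),np.arctan2(d[1],d[0]))
im=np.load("w1.npy"); 
cv2.imwrite("pics/w1c.png",cv2.resize(im[60:180,190:310],(600,600),interpolation=cv2.INTER_CUBIC)[...,::-1])
```

```text
[0.5328 0.1082 0.086 ] 0.0916828886468035 0.07431847662455757
[0.5318 0.1078 0.074 ] 0.0686535917375917 0.08378106230875651
```

View pics/w1c.png

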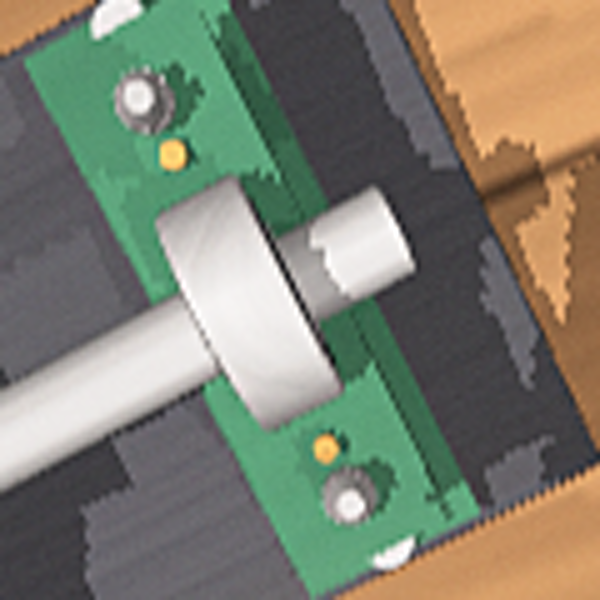

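Emit:
servo_tool:
  series:
    - [[17.5, 37, 0, 0], [17.5, 37, 0, 0], [17.5, 37, 0, 0], [17.5, 37, 0, 0], [17.5, 37, 0, 0], [17.5, 37, 0, 0], [17.5, 37, 0, 0], [17.5, 37, 0, 0], [17.5, 37, 0, 0], [17.5, 37, 0, 0]]

```text
t: 3.45
eef_pos: [0.4869, -0.2909, 0.2267]
ee_rot: [-3.142, -0.0, -0.399]
force: [1.5, 0.9, 0.4]
width: 0.0877
gripper_force: 0.0
```

Emit:
servo_tool:
  series:
    - [[0, 0, 0, 0.117], [0, 0, 0, 0.117], [0, 0, 0, 0.117], [0, 0, 0, 0.117], [0, 0, 0, 0.117], [0, 0, 0, 0.117], [0, 0, 0, 0], [0, 0, 0, 0], [0, 0, 0, 0], [0, 0, 0, 0]]

```text
t: 4.28
eef_pos: [0.4869, -0.2891, 0.2266]
ee_rot: [3.142, 0.0, -1.099]
force: [0.3, 0.1, 0.2]
width: 0.0872
gripper_force: 0.0
```

Run:
```python
from m import *
s=telemetry.get_state(); p=s["eef_pos"]; yaw=s["ee_rot"][2]; print(p,s["ee_rot"],s["q"])
c=cal("wrist"); im=save("wrist","w2",None,1.5); np.save("w2.npy",im)
u0=proj(c,[.506,-.366,.101]); print(u0)
x,y=u0.astype(int); r=rect(c,orange(im),.101,(max(x-50,0),max(y-50,0),x+50,y+50)); print(r)
```

```text
[ 0.4869 -0.2891  0.2266] [ 3.1416  0.     -1.0986] [-0.1903  0.1808 -0.2321  0.     -1.158   0.6624]
[270.5135 107.5175]
{'px': (np.float64(275.4918604651163), np.float64(102.79186046511627)), 'n': 860, 'mean': array([ 0.5037, -0.3719], dtype=float32), 'ctr': array([ 0.5022, -0.3722]), 'wh': array([0.0231, 0.0403]), 'ang': 27.623720169067383, 'axis': np.float64(121.40327425440793)}
```

View pics/w2.png

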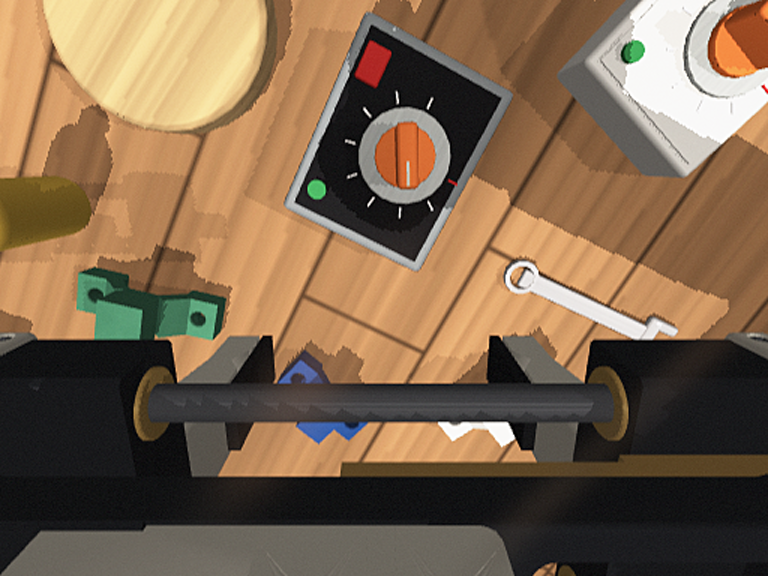

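The wrist view shows the knob bar upright at (408,155), with its white pointer mark pointing down. The red off mark is at (453,183), about 1 rad anticlockwise. The bar already lies along the tool's x axis.

Run:
```python
from m import *
s=telemetry.get_state(); p=s["eef_pos"]; y=s["ee_rot"][2]; c=cal("wrist")
B=[ray(c,np.array(q)/1.5,z) for q,z in(((408,123),.101),((408,187),.101),((404,156),.069))]
k=(B[0]+B[1])/2; d=B[0]-B[1]; print(B,k,np.linalg.norm(d),np.arctan2(d[1],d[0]))
for q in (k,B[2]):
    e=q-p; print("tool dx,dy mm",1e3*(e[0]*np.cos(y)+e[1]*np.sin(y)),1e3*(e[0]*np.sin(y)-e[1]*np.cos(y)))
```

```text
[array([ 0.5154, -0.387 ,  0.101 ]), array([ 0.4971, -0.3525,  0.101 ]), array([ 0.5071, -0.3696,  0.069 ])] [ 0.5063 -0.3698  0.101 ] 0.039062821336361374 -1.0823851080457931
tool dx,dy mm 80.62416000915262 19.324220355678644
tool dx,dy mm 80.8300944645225 18.51038918480662
```

Emit:
servo_tool:
  series:
    - [[27, 6.3, 0, 0], [27, 6.3, 0, 0], [26.7, 6.4, 0, 0], [0, 0, 25, 0], [0, 0, 35, 0], [0, 0, 35, 0], [0, 0, 30, 0], [0, 0, 16, 0], [0, 0, 8, 0], [0, 0, 0, 0]]

```text
t: 5.17
eef_pos: [0.5054, -0.3695, 0.0756]
ee_rot: [3.139, 0.003, -1.101]
force: [-0.2, -0.2, 0.1]
width: 0.0875
gripper_force: 0.0
```

Emit:
servo_tool:
  series:
    - [[0, 0, 0, 0], [0, 0, 0, 0], [0, 0, 0, 0], [0, 0, 0, 0], [0, 0, 0, 0], [0, 0, 0, 0], [0, 0, 0, 0], [0, 0, 0, 0], [0, 0, 0, 0], [0, 0, 0, 0]]
  claw: 1
  grip_force: 15

```text
t: 6.0
eef_pos: [0.5063, -0.3699, 0.0775]
ee_rot: [3.142, 0.0, -1.102]
force: [0.3, 0.3, -0.2]
width: 0.0263
gripper_force: 0.0
```

Emit:
servo_tool:
  series:
    - [[0, 0, 0, 0], [0, 0, 0, 0], [0, 0, 0, 0], [0, 0, 0, 0], [0, 0, 0, 0], [0, 0, 0, -0.05], [0, 0, 0, -0.08], [0, 0, 0, -0.1], [0, 0, 0, -0.1], [0, 0, 0, -0.1]]

```text
t: 6.83
eef_pos: [0.5085, -0.3692, 0.0776]
ee_rot: [-3.139, -0.003, -0.666]
force: [6.6, 5.0, -2.8]
width: 0.0141
gripper_force: 15.0
```

Emit:
servo_tool:
  series:
    - [[0, 0, 0, -0.1], [0, 0, 0, -0.1], [0, 0, 0, -0.1], [0, 0, 0, -0.1], [0, 0, 0, -0.05], [0, 0, 0, 0], [0, 0, 0, 0], [0, 0, 0, 0], [0, 0, 0, 0], [0, 0, 0, 0]]

```text
t: 7.67
eef_pos: [0.5087, -0.3689, 0.0776]
ee_rot: [-3.14, -0.003, -0.221]
force: [6.9, 5.9, -2.6]
width: 0.0141
gripper_force: 15.0
```

Run:
```python
from m import *
s=telemetry.get_state(); print(s)
```

```text
{'t': 7.6667, 'q': array([-0.3182,  0.4097, -0.2792, -0.002 , -0.8786,  1.6691]), 'qd': array([ 0.0007,  0.0009,  0.001 , -0.0008, -0.0015,  0.0008]), 'joint_efforts': array([ -5.6142, -57.8025,  21.8379,   7.6085,  -1.6439,  -0.0351]), 'eef_pos': array([ 0.5087, -0.3689,  0.0776]), 'ee_rot': array([-3.1404, -0.0035, -0.2212]), 'force': array([ 6.8599,  5.8527, -2.6255]), 'moment': array([ 2.1767, -2.547 ,  0.0282]), 'gripper_force': 14.994141608476639, 'width': 0.014069086285710108}
```

Emit:
servo_tool:
  series:
    - [[0, 0, 0, -0.05], [0, 0, 0, -0.05], [0, 0, 0, -0.05], [0, 0, 0, -0.05], [0, 0, 0, -0.05], [0, 0, 0, 0], [0, 0, 0, 0], [0, 0, 0, 0], [0, 0, 0, 0], [0, 0, 0, 0]]

```text
t: 8.5
eef_pos: [0.5086, -0.3688, 0.0776]
ee_rot: [-3.141, -0.004, 0.028]
force: [6.5, 6.0, -1.5]
width: 0.0138
gripper_force: 15.1
```

Run:
```python
from m import *
s=telemetry.get_state(); print(s["moment"],s["ee_rot"],s["q"],s["force"])
```

```text
[ 2.3708 -2.6022 -0.306 ] [-3.141  -0.0038  0.0281] [-0.3182  0.4096 -0.2792 -0.0024 -0.8787  1.9187] [ 6.4921  6.0255 -1.5047]
```

Emit:
servo_tool:
  series:
    - [[0, 0, 0, 0], [0, 0, 0, 0], [0, 0, 0, 0], [0, 0, 0, 0], [0, 0, 0, 0], [0, 0, 0, 0], [0, 0, -20, 0], [0, 0, -30, 0], [0, 0, -40, 0], [0, 0, -40, 0]]
  claw: -1

```text
t: 9.33
eef_pos: [0.5054, -0.3698, 0.2083]
ee_rot: [-3.141, 0.002, 0.028]
force: [1.3, -0.2, -0.6]
width: 0.0753
gripper_force: 0.0
```

Emit:
servo_tool:
  series:
    - [[-30, -12, -10, 0], [-30, -12, -10, 0], [-30, -12, 0, 0], [0, -30, 0, 0], [0, -30, 0, 0], [0, 0, 0, 0], [0, 0, 0, 0], [0, 0, 0, 0], [0, 0, 0, 0], [0, 0, 0, 0]]

```text
t: 10.17
eef_pos: [0.4137, -0.2771, 0.2273]
ee_rot: [-3.142, 0.001, 0.027]
force: [-0.4, 0.2, -0.5]
width: 0.0876
gripper_force: 0.0
```

Run:
```python
from m import *
s=telemetry.get_state(); print(s["eef_pos"],s["ee_rot"])
c=cal("wrist"); np.savez("w3.npz",K=c[0],R=c[1],t=c[2]); im=save("wrist","w3",None,1.5); np.save("w3.npy",im)
print(proj(c,[.506,-.369,.101])*1.5,proj(c,[.65,-.15,.05])*1.5)
```

```text
[ 0.4137 -0.2771  0.2273] [-3.1415  0.0007  0.0273]
[527.7101 137.4917] [ 192.1938 -102.723 ]
```

View pics/w3.png

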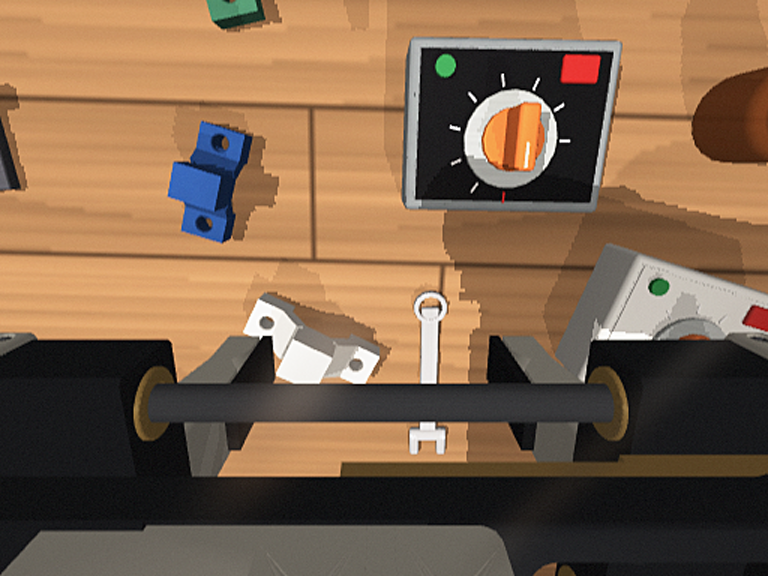

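The knob is off: the pointer on the bar lines up with the red mark at (503,197). Next, the cap.

Emit:
servo_tool:
  series:
    - [[32, -22.6, 0, 0], [32, -22.6, 0, 0], [32, -22.6, 0, 0], [32, -22.6, 0, 0], [32, -22.6, 0, 0], [0, 0, 0, -0.115], [0, 0, 0, -0.115], [0, 0, 0, 0], [0, 0, 0, 0], [0, 0, 0, 0]]

```text
t: 11.05
eef_pos: [0.5702, -0.1595, 0.2274]
ee_rot: [-3.142, 0.0, 0.254]
force: [-0.9, 0.5, 1.2]
width: 0.0874
gripper_force: 0.0
```

Run:
```python
from m import *
s=telemetry.get_state(); print(s["eef_pos"],s["ee_rot"])
c=cal("wrist"); np.savez("w4.npz",K=c[0],R=c[1],t=c[2]); im=save("wrist","w4",None,1.5); np.save("w4.npy",im)
```

```text
[ 0.5702 -0.1595  0.2274] [-3.1416  0.0004  0.2537]
```

View pics/w4.png

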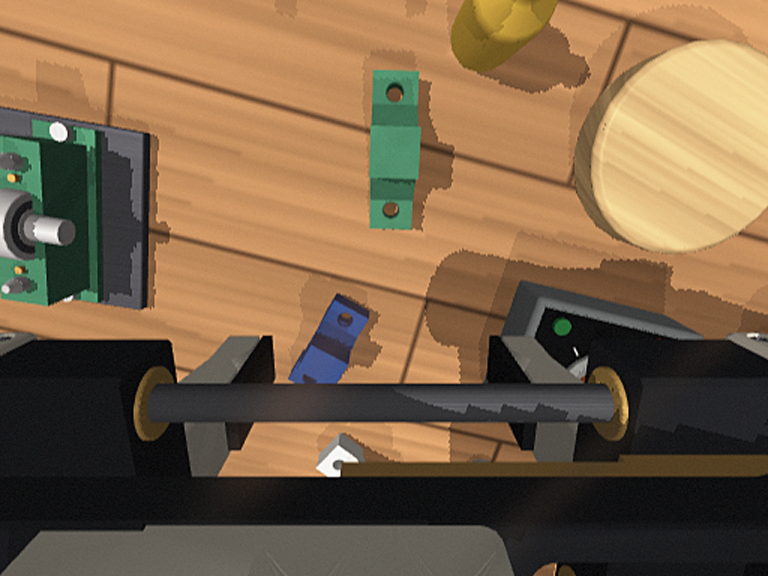

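The green cap is at about (394,150), lying along the image vertical. Its holes are at (394,92) and (391,209), and its lug spans (371–420, 126–179).

Run:
```python
from m import *
w=np.load("w4.npz"); c=(w["K"],w["R"],w["t"]); p=np.array([.5702,-.1595,.2274]); y=.2537
A,B=[ray(c,np.array(q)/1.5,.022) for q in((394.5,92),(391,209))]; d=A-B
L=np.mean([ray(c,np.array(q)/1.5,.066) for q in((372,127),(420.5,126),(418,180.5),(370,178.5))],0)
print(np.linalg.norm(d),np.arctan2(d[1],d[0]))
for k in((A+B)/2,L):
    e=k-p; print(k,1e3*(e[0]*np.cos(y)+e[1]*np.sin(y)),1e3*(e[0]*np.sin(y)-e[1]*np.cos(y)))
```

```text
0.09112096451349165 0.22908779014170097
[ 0.6524 -0.1496  0.022 ] 82.01233447436084 11.008660394371883
[ 0.6512 -0.1504  0.066 ] 80.66517360439994 11.490944814995512
```

Emit:
servo_tool:
  series:
    - [[27, 3.7, 0, 0.025], [27, 3.7, 0, 0], [27, 3.8, 0, 0], [0, 0, 30, 0], [0, 0, 38, 0], [0, 0, 38, 0], [0, 0, 38, 0], [0, 0, 28, 0], [0, 0, 14, 0], [0, 0, 5, 0]]

```text
t: 11.93
eef_pos: [0.6495, -0.151, 0.0333]
ee_rot: [-3.14, 0.005, 0.23]
force: [-0.7, 0.3, -0.3]
width: 0.0877
gripper_force: 0.0
```

Emit:
servo_tool:
  series:
    - [[0, 0, 0, 0], [0, 0, 0, 0], [0, 0, 0, 0], [0, 0, 0, 0], [0, 0, 0, 0], [0, 0, 0, 0], [0, 0, 0, 0], [0, 0, 0, 0], [0, 0, 0, 0], [0, 0, 0, 0]]
  claw: 1
  grip_force: 50

```text
t: 12.77
eef_pos: [0.6518, -0.1504, 0.0368]
ee_rot: [-3.142, -0.0, 0.233]
force: [-1.2, 1.4, 2.0]
width: 0.0355
gripper_force: 49.9
```

Emit:
servo_tool:
  series:
    - [[0, 0, 0, 0], [0, 0, 0, 0], [0, 0, 0, 0], [0, 0, -10, 0], [0, 0, -30, 0], [0, 0, -35, 0], [0, 0, -35, 0], [0, 0, -35, 0], [0, 0, -35, 0], [0, 0, 0, 0]]

```text
t: 13.6
eef_pos: [0.655, -0.1515, 0.2256]
ee_rot: [3.137, -0.011, 0.234]
force: [1.5, -0.7, -0.5]
width: 0.0355
gripper_force: 49.9
```

Emit:
servo_tool:
  series:
    - [[0, 0, 0, 0.075], [0, 0, 0, 0.075], [-12.4, -33.5, 0, 0], [-12.4, -33.5, 0, 0], [-12.4, -33.5, 0, 0], [-12.4, -33.5, 0, 0], [-12.4, -33.5, 0, 0], [-12.4, -33.5, 0, 0], [-12.4, -33.5, 0, 0], [-12.2, -33.3, 0, 0]]

```text
t: 14.43
eef_pos: [0.5295, 0.1092, 0.2165]
ee_rot: [3.142, 0.0, 0.083]
force: [0.2, 0.3, -3.1]
width: 0.0354
gripper_force: 49.9
```

Emit:
servo_tool:
  series:
    - [[0, 0, 20, 0], [0, 0, 20, 0], [0, 0, 15, 0], [0, 0, 0, 0], [0, 0, 0, 0], [0, 0, 0, 0], [0, 0, 0, 0], [0, 0, 0, 0], [0, 0, 0, 0], [0, 0, 0, 0]]

```text
t: 15.27
eef_pos: [0.5311, 0.1081, 0.1621]
ee_rot: [-3.141, -0.001, 0.083]
force: [0.1, 0.7, -1.6]
width: 0.0358
gripper_force: 49.9
```

Run:
```python
from m import *
s=telemetry.get_state(); print(s["eef_pos"],s["ee_rot"],s["force"],s["width"])
c=cal("wrist"); np.savez("w5.npz",K=c[0],R=c[1],t=c[2]); im=save("wrist","w5",(150,0,350,150),4); np.save("w5.npy",im)
x=np.array([np.cos(.08),np.sin(.08)])
for r in(46,-46): print("dowel top",proj(c,list(np.array([.532,.108])+r*1e-3*x)+[.086]))
```

```text
[0.5311 0.1081 0.1621] [-3.1412 -0.0008  0.0829] [ 0.0776  0.6751 -1.5607] 0.035753601240668585
dowel top [252.8581 143.7321]
dowel top [252.7825 244.9815]
```

View pics/w5.png

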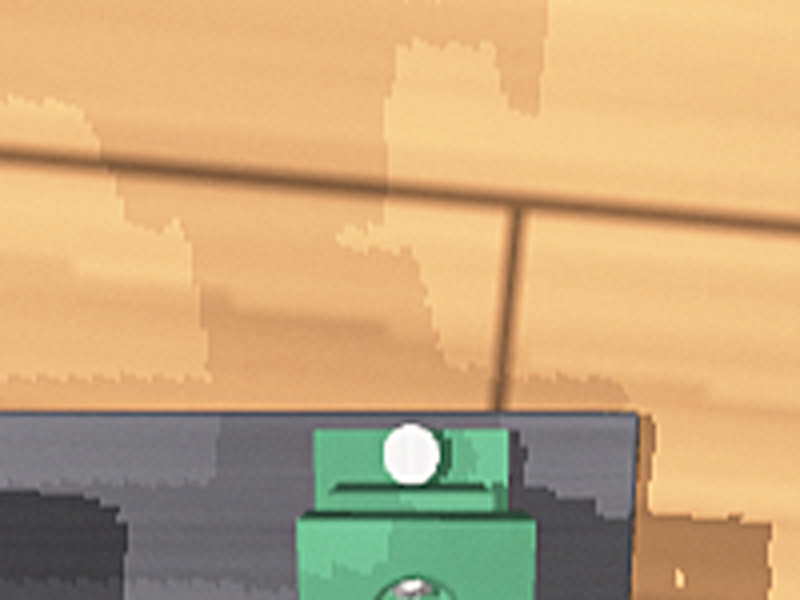

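The far dowel shows through the cap's hole at (415,590) in the crop. I'll enlarge the hole for the last look.

Run:
```python
from m import *
im=np.load("w5.npy"); w=np.load("w5.npz"); c=(w["K"],w["R"],w["t"])
cv2.imwrite("pics/w5h.png",cv2.resize(im[120:220,204:304],(600,600),interpolation=cv2.INTER_CUBIC)[...,::-1])
p=np.array([.5311,.1081]);x=np.array([np.cos(.083),np.sin(.083)])
zb=.1621-.0368
for r in(46,-46):
  for h in(.022,0): print("cap hole expected",proj(c,list(p+r*1e-3*x)+[zb+h]))
```

```text
cap hole expected [252.1775 157.3266]
cap hole expected [252.3077 151.9672]
cap hole expected [252.5589 286.5498]
cap hole expected [252.6372 269.4488]
```

View pics/w5h.png

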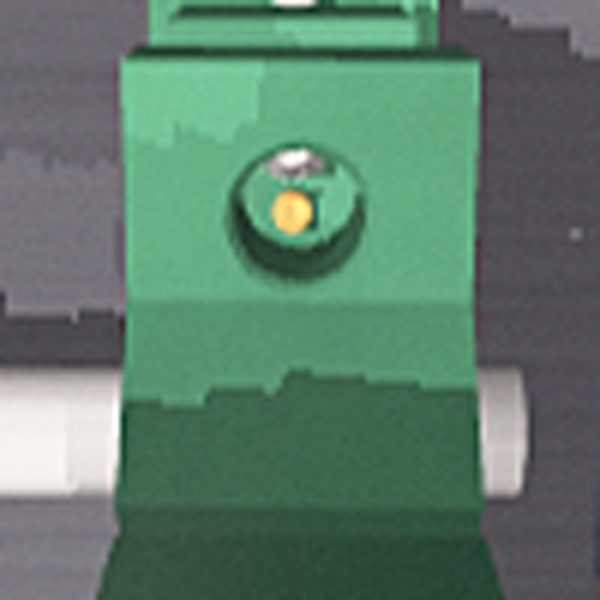

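Run:
```python
from m import *
w=np.load("w5.npz"); c=(w["K"],w["R"],w["t"]); y=.083
x=np.array([np.cos(y),np.sin(y)]);n=np.array([np.sin(y),-np.cos(y)])
px=lambda u,v:(204+(u+.5)/6-.5,120+(v+.5)/6-.5)
cap=ray(c,px(296,212),.1621-.0368+.022)[:2]-.046*x
for q,z,r in(((292,212),.074,.0345),):
    seat=ray(c,px(*q),z)[:2]-r*x
    print(cap,seat,"move tool mm",1e3*(seat-cap)@x,1e3*(seat-cap)@n)
```

```text
[0.5326 0.1078] [0.5323 0.1085] move tool mm -0.26536214762811144 -0.7234782606616303
```

Emit:
servo_tool:
  series:
    - [[-0.3, -0.7, 10, 0], [0, 0, 10, 0], [0, 0, 8, 0], [0, 0, 5, 0], [0, 0, 3, 0], [0, 0, 3, 0], [0, 0, 2, 0], [0, 0, 2, 0], [0, 0, 0, 0], [0, 0, 0, 0]]
  grip_force: 60

```text
t: 16.15
eef_pos: [0.5305, 0.1089, 0.1187]
ee_rot: [-3.142, -0.0, 0.083]
force: [0.0, -0.2, -2.3]
width: 0.0361
gripper_force: 59.9
```

Emit:
servo_tool:
  series:
    - [[0, 0, 1.5, 0], [0, 0, 1.5, 0], [0, 0, 1.5, 0], [0, 0, 1.5, 0], [0, 0, 1.5, 0], [0, 0, 0.5, 0], [0, 0, 0, 0], [0, 0, 0, 0], [0, 0, 0, 0], [0, 0, 0, 0]]

```text
t: 16.98
eef_pos: [0.5306, 0.1089, 0.1106]
ee_rot: [-3.141, -0.0, 0.083]
force: [1.6, 0.6, -0.5]
width: 0.0358
gripper_force: 59.9
```

Emit:
servo_tool:
  series:
    - [[0, 0, 1, 0], [0, 0, 1, 0], [0, 0, 1, 0], [0, 0, 1, 0], [0, 0, 1, 0], [0, 0, 1, 0], [0, 0, 0, 0], [0, 0, 0, 0], [0, 0, 0, 0], [0, 0, 0, 0]]

```text
t: 17.82
eef_pos: [0.5307, 0.1089, 0.1066]
ee_rot: [-3.141, -0.001, 0.084]
force: [-7.5, 1.0, 18.4]
width: 0.0356
gripper_force: 59.9
```

Emit:
servo_tool:
  series:
    - [[0, 0, 0.7, 0], [0, 0, 0.7, 0], [0, 0, 0.6, 0], [0, 0, 0, 0], [0, 0, 0, 0], [0, 0, 0, 0], [0, 0, 0, 0], [0, 0, 0, 0], [0, 0, 0, 0], [0, 0, 0, 0]]

```text
t: 18.65
eef_pos: [0.5308, 0.109, 0.1066]
ee_rot: [-3.142, -0.002, 0.085]
force: [-15.9, 1.1, 35.7]
width: 0.0357
gripper_force: 59.9
```

```bash
python3 -c "
from station import ticket; print(ticket.job_done())"
```

```text
the job is handed in; nothing more can be done
None
```

I turned the speed knob anticlockwise to its off stop, then set the green cap on the dowels and handed the job in while still holding it pressed flush (about 36 N); the judge's result was not shown.

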